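Press the glued inlay home

ROBOT

A 6-joint arm with a two-finger parallel gripper is mounted at the origin on the work surface. World frame = base frame: x ahead of the robot, y to its left, z up, the work surface at z = 0. Lengths are in m, angles in rad, forces in N, time in s.
With the tool pointing down it reaches from about 0.375 to 0.975 m from the base axis. Payload 3.8 kg.
Tool frame: the origin (TCP) lies on the mounting face of the last link; the fingertips stand 173 mm ahead of it and the grasp point (between the pads) lies 155 mm ahead of it; z points along the fingers, y is the direction in which the jaws open and shut (so a half turn about z gives the same grasp; the last joint's range is limited). The gripper opens to 85 mm and grips with 20 to 120 N. Pads are 22 mm wide; open, the fingers measure 114 mm over their backs; the gripper's body (76 mm by 85 mm) begins 54 mm behind the grasp point. The pads swing forward as they close: fully open they stand 13 mm farther back than shut.
Start: joints at [-1.144, 0.264, 1.604, -0, 1.274, -0.037], TCP at [0.302, -0.604, 0.405] pointing down, gripper open.
Joint ranges: [-2.63, 2.63], [-0.94, 2.18], [0.31, 2.57], [-1.31, 4.45], [0, 2.66], [-2.55, 2.55]. Speed limits (rad/s): [2.57, 2.57, 3.14, 3.14, 3.14, 3.14].

INTERFACE

Orientations are given as a rotation vector (axis times angle).
In Python, from workcell import bot gives the robot as it stands.
- The arm moves only by the shell command python3 -m jog 'ROWS' [FORCE]. ROWS is JSON, a list that holds one entry, the list of rows, each a list of 7 numbers: the closure, from 0 (fully open) to 1 (shut), then the shift along the tool's x, y, z in cm, then the turn, a rotation vector about the tool's x, y, z in rad. A call has 1 to 12 rows; each row is the pose to reach, as a shift and turn from the pose commanded when the call began, along the tool's axes at that moment; what a row does not reach only later rows make up. A row lasts 1/8 s, in which the tool goes at most 62.5 mm and 10.7 degrees, less where a joint would pass 70% of its speed; a pose out of reach is approached as far as the arm can. A call with a gripper value outside its range is refused whole. The fingers move at their own pace and stop on an object; FORCE is the grip in N (left out, the last holds). Time passes only in rows, so rows that repeat a pose let the fingers close. It gives the time, the measured TCP pose, the force and the opening at its end, in the units of the state.
- bot.read_state(): the state, without advancing time (a new reading comes with each control period).
- bot.read_camera(name): name is "side" or "top" or "wrist"; returns the picture (384x512x3 uint8, red, green, blue); there is no depth.
- bot.camera_model(name): a dict with "intrinsics" (3x3 intrinsics, pixels), "rvec" (rotation vector, rad) and "tvec" (3), from world to camera coordinates, as OpenCV has them. Camera axes: x right, y down, z forward; pixel columns grow to the right and rows downward; lengths in m; the calibration is good to about 2 mm. A picture is of the moment at which its call begins: read the wrist's pose just before it. camera_model takes no time and is no camera call; for the wrist camera it gives the pose at the moment of the call.
- bot.finish_job(): hands the job in, once; it reports no verdict.
The state is a dict: "time": time; "q": joint angles; "joint_vel": joint speeds; "joint_torque": joint torques, N m; "tool_pos": TCP position; "tcp_rot": TCP orientation; "wrist_force": force on the tool from outside, world axes, zero at the start; "torque": the same for the moment, N m; "width": opening from 0.0 (shut) to 1.0 (fully open).
Only numpy, scipy, OpenCV 4.12 (cv2) and the standard library are available. Lean on these libraries where they do the work, as an engineer would, in place of code of your own. Each camera call takes 0.05 s, during which the arm holds its last target.

TASK

Four round wooden inlays stand proud of the board, and only the dark walnut one has glue under it: press it down gently with the fingertips until its rim is flush with the board, and keep pressing on it for about three seconds so that the glue takes. Then take the hand away. The other three inlays are only dry-fitted and must stay standing proud; lift nothing, and leave the glue bottle, the gouge and the spare inlay where they are.

Things in the scene. Friction and masses are not known exactly. Their poses are not given: they have to be found in the camera images.
- board: Pale wooden board 220 x 220 mm, 22 mm thick, fixed to the table. Origin at the centre of its underside, axes along its edges, z up. Its four inlay sockets are centred at (+-45, +-45) mm in its frame; which inlay is in which socket changes.
- walnut_seat: The socket of the dark walnut inlay with the inlay in it. Origin on the inlay's axis, level with the board's top face (22 mm above the table).
- walnut_inlay (a joint): How far the walnut inlay has been pressed into its socket, m: 0 to 0.001 at the start (8 to 7 mm proud), 0.008 = against the bottom of the socket, its rim flush with the board; negative = pulled out. It slides straight down against a steady friction of about 4 N (no spring, it stays where it is left), then meets a hard stop. A push over 40 N cracks it.
- walnut_top (a point): Middle of the top of the glued, very dark brown (walnut) inlay: a round rosette 40 mm across with a flat central boss 25 mm across that stands 4 mm above the rim. At the start its rim is 7 to 8 mm above the board's top face, this point 11 to 12 mm above it (33 to 34 mm above the table); when home it is 4 mm above the board.
- maple_top (a point): Middle of the top of the dry-fitted, cream white (maple) inlay: a round rosette 40 mm across with a flat central boss 25 mm across that stands 4 mm above the rim. At the start its rim is 7 to 8 mm above the board's top face, this point 11 to 12 mm above it; it slides down as easily as the walnut one and must stay as it is.
- cherry_top (a point): Middle of the top of the dry-fitted, brownish red (cherry) inlay: a round rosette 40 mm across with a flat central boss 25 mm across that stands 4 mm above the rim. At the start its rim is 7 to 8 mm above the board's top face, this point 11 to 12 mm above it; it slides down as easily as the walnut one and must stay as it is.
- green_top (a point): Middle of the top of the dry-fitted, green-stained inlay: a round rosette 40 mm across with a flat central boss 25 mm across that stands 4 mm above the rim. At the start its rim is 7 to 8 mm above the board's top face, this point 11 to 12 mm above it; it slides down as easily as the walnut one and must stay as it is.
- glue: Loose small white glue bottle with a yellow cap, 38 mm across, 85 mm tall, standing beside the board. Origin at the centre of its underside, z up. Leave alone.
- gouge: Loose carving gouge lying beside the board: wooden handle 24 mm thick, 193 mm long over all. Origin under it about half way along, at the table, x along it towards the steel blade. Leave alone.
- spare: Loose spare brownish red rosette, 40 mm across, 18 mm tall, lying on the table beside the board. Origin at the centre of its underside. Leave alone.

How it is judged:
By the outcome, as a careful person would: the job done as asked, in the order asked, and still so for the second after the job is handed in, with the robot touching nothing.
It also fails if it takes over 38 s, if anything falls off the work surface, if the arm or the gripper's body presses on something with over 40 N, if the wrist force passes 120 N, or if a joint passes its speed limit or range.

## Working session

There is one attempt and no reset: what is moved stays moved. The work goes in short steps, Python scripts to look and compute and a shell command to move; the robot and the scene stay as the last step left them, time stands still between calls to the robot, and variables do not carry over. Pictures are saved under pics/ and viewed, and the job is handed in when it is done.

```bash
mkdir -p pics
python3 - <<'E'
from workcell import bot
import cv2
s=bot.read_state();print(s)
for n in("top","side"):
    cv2.imwrite(f"pics/{n}0.png",cv2.cvtColor(bot.read_camera(n),cv2.COLOR_RGB2BGR))
    print(n,bot.camera_model(n))
E
```

```text
{'time': 0.0, 'q': array([-1.14392260e+00,  2.64748331e-01,  1.60537037e+00,  5.32291326e-06,
        1.27370131e+00, -3.69170147e-02]), 'joint_vel': array([ 1.48161924e-03,  6.81173586e-04, -2.02432623e-04,  9.26514610e-05,
        1.40712563e-03, -1.01843253e-03]), 'joint_torque': array([-2.71282719e-03, -5.15113592e+01, -3.67312503e+01, -3.02959470e-04,
        1.29491184e-02,  9.79857816e-06]), 'tool_pos': array([ 0.30180218, -0.60338792,  0.40336681]), 'tcp_rot': array([-3.05537309e+00, -7.21504068e-01,  6.69553452e-04]), 'wrist_force': array([ 0.57964556,  0.19892731, -0.5683299 ]), 'torque': array([ 0.0184693 , -0.03489287,  0.05410095]), 'width': 1.0012034652254267}
top {'intrinsics': array([[485.38424852,   0.        , 264.20999381],
       [  0.        , 485.38424852, 197.17299108],
       [  0.        ,   0.        ,   1.        ]]), 'rvec': array([ 2.11827109, -2.14600329,  0.17970506]), 'tvec': array([0.06730841, 0.58231541, 0.87084804])}
side {'intrinsics': array([[453.03474969,   0.        , 250.03232895],
       [  0.        , 453.03474969, 193.78156648],
       [  0.        ,   0.        ,   1.        ]]), 'rvec': array([ 0.64669335, -2.6604187 ,  1.16573257]), 'tvec': array([0.5319786 , 0.2119479 , 0.85850318])}
```

View pics/top0.png

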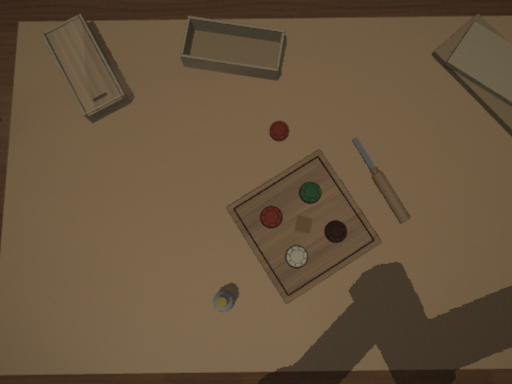

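View pics/side0.png

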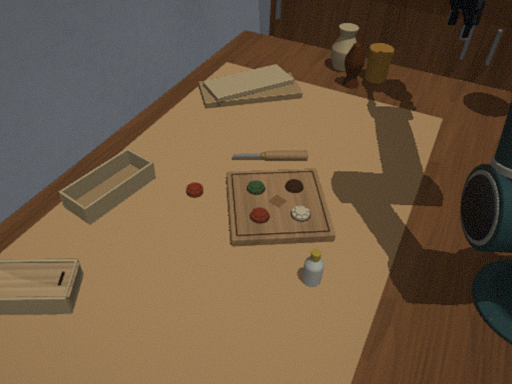

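Run:
```python
import cv2
i=cv2.imread("pics/top0.png");print(i.shape)
```

```text
(384, 512, 3)
```

The top view shows walnut at about (336,231), green (310,192), cherry (271,217), maple (296,257), glue (223,301), gouge (380,180) and spare (279,131). I'll enlarge it to refine these.

```bash
cat > h.py <<'E'
import numpy as np,cv2
from workcell import bot
from scipy.spatial.transform import Rotation as R
def px2w(m,uv,z):
    Rm=R.from_rotvec(m["rvec"]).as_matrix();c=-Rm.T@m["tvec"]
    d=Rm.T@np.linalg.inv(m["intrinsics"])@np.array([*uv,1.])
    return c+d*(z-c[2])/d[2]
def w2px(m,p): return cv2.projectPoints(np.array(p,float).reshape(-1,3),m["rvec"],m["tvec"],m["intrinsics"],None)[0].reshape(-1,2)
E
python3 - <<'E'
import cv2,numpy as np
a=cv2.imread("pics/top0.png")[140:310,215:390]; b=cv2.imread("pics/side0.png")[150:260,210:350]
f=lambda i,k:np.clip(cv2.resize(i,None,fx=k,fy=k,interpolation=cv2.INTER_CUBIC).astype(float)*1.7,0,255).astype('uint8')
cv2.imwrite("pics/topc.png",f(a[50:120,85:165],7));cv2.imwrite("pics/sidec.png",f(b[10:80,20:120],7))
E
```

```text
(no output)
```

View pics/topc.png

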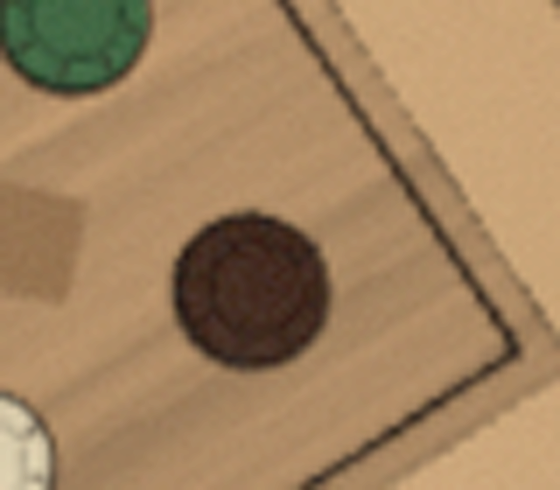

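View pics/sidec.png

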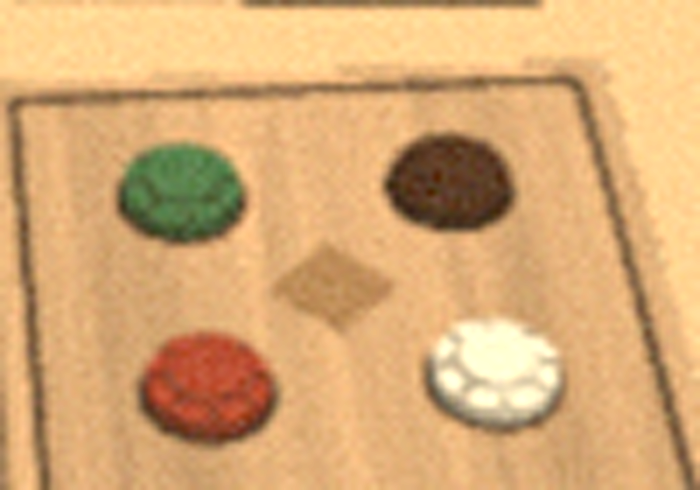

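Run:
```python
from h import *
t=bot.camera_model("top");s=bot.camera_model("side")
P=px2w(t,(335.9,231),.0315);print("walnut top",P)
Q=px2w(s,(293.9,184.8),.0335);print("walnut side",Q)
for n,uv in dict(green=(310.4,192.7),cherry=(271,217),maple=(296.5,257)).items():
    q=px2w(t,uv,.031);print(n,q,np.linalg.norm(q-P))
st=bot.read_state();Rm=R.from_rotvec(st["tcp_rot"]).as_matrix();print(Rm)
tgt=(P+Q)/2; d=np.array([tgt[0],tgt[1],.173+.034])-st["tool_pos"]
print(d,Rm.T@d*100)
```

```text
walnut top [ 0.51886302 -0.07638296  0.0315    ]
walnut side [ 0.51840143 -0.06923491  0.0335    ]
green [ 0.59393326 -0.0298728   0.031     ] 0.08831186357525612
cherry [0.54750004 0.0471831  0.031     ] 0.12684202679378123
maple [4.70512933e-01 2.79121066e-05 3.10000000e-02] 0.09042456764344776
[[ 8.94361263e-01  4.47344661e-01 -8.28397275e-04]
 [ 4.47345420e-01 -8.94359361e-01  1.84636086e-03]
 [ 8.50748145e-05 -2.02189336e-03 -9.99997952e-01]]
[ 0.21679556  0.53059412 -0.19648849] [ 43.12356827 -37.7162208   19.72881607]
```

```bash
python3 -m jog '[[[1,4.3,-3.8,0.7,0,0,0],[1,8.6,-7.6,1.4,0,0,0],[1,12.9,-11.4,2.1,0,0,0],[1,17.2,-15.2,2.8,0,0,0],[1,21.5,-19,3.5,0,0,0],[1,25.8,-22.7,4.2,0,0,0],[1,30.1,-26.4,4.9,0,0,0],[1,34.4,-30.2,5.6,0,0,0],[1,38.7,-34,6.3,0,0,0],[1,43.1,-37.7,7,0,0,0],[1,43.1,-37.7,7,0,0,0],[1,43.1,-37.7,7,0,0,0]]]' 20
python3 - <<'E'
from h import *
for n in("wrist","top","side"):
    m=bot.camera_model(n)
    cv2.imwrite(f"pics/{n}1.png",cv2.cvtColor(bot.read_camera(n),cv2.COLOR_RGB2BGR))
    print(n,w2px(m,[[.5186,-.0764,.0335],[.5186,-.0764,.022],[.5184,-.0692,.0335]]))
    if n=="wrist":print(m)
E
```

```text
time: 1.6
tool_pos: [0.5186, -0.0736, 0.3343]
tcp_rot: [3.057, 0.724, -0.002]
wrist_force: [-0.2, -0.7, 0.2]
width: -0.001
wrist [[257.64816105 184.78603152]
 [257.55487091 182.09508599]
 [251.12060464 181.82454397]]
{'intrinsics': array([[277.66282865,   0.        , 255.07450849],
       [  0.        , 277.66282865, 190.69646927],
       [  0.        ,   0.        ,   1.        ]]), 'rvec': array([-2.4738644 ,  1.52703482,  0.20601292]), 'tvec': array([-0.29811371,  0.39929877,  0.42399272])}
top [[336.06420531 231.03247841]
 [335.20979868 231.62855194]
 [332.29144343 231.1862545 ]]
side [[295.01607175 182.95493113]
 [294.57709815 186.63690319]
 [293.89472124 184.80909255]]
```

View pics/wrist1.png

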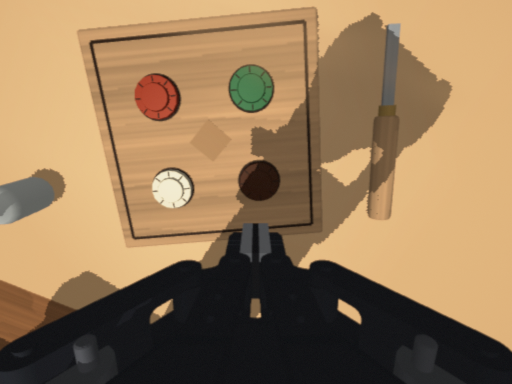

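View pics/side1.png

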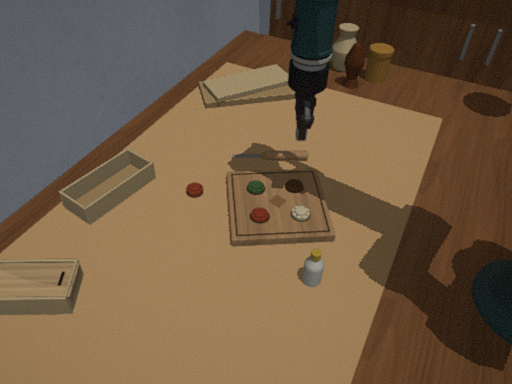

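Run:
```python
import cv2,numpy as np
a=cv2.imread("pics/wrist1.png")[150:270,200:320]
cv2.imwrite("pics/wc1.png",np.clip(cv2.resize(a,None,fx=5,fy=5,interpolation=cv2.INTER_CUBIC).astype(float)*2,0,255).astype('uint8'))
```

```text
(no output)
```

View pics/wc1.png

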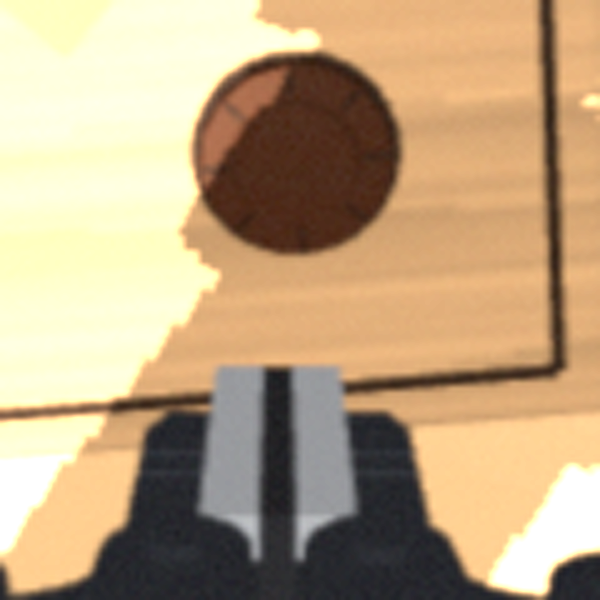

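Run:
```python
from h import *
m=bot.camera_model("wrist");st=bot.read_state();Rm=R.from_rotvec(st["tcp_rot"]).as_matrix()
for n,uv in dict(w=(259.2,180.7),g=(251.5,87.5),c=(156.5,97),m=(172,188.5)).items():print(n,px2w(m,uv,.0335 if n=='w' else .031))
tip=st["tool_pos"]+Rm@[0,0,.173];print("tip",tip,w2px(m,tip))
t=bot.camera_model("top");s=bot.camera_model("side")
# least squares over three views, rim/boss centre
from scipy.optimize import least_squares
obs=[(m,(259.2,180.7),.277/.28),(t,(335.9,231),.5),(s,(293.9,184.8),.5)]
W=[1,2,2]
f=lambda p:np.concatenate([w*(w2px(c,[p[0],p[1],.0335])[0]-uv) for (c,uv,_),w in zip(obs,W)])
r=least_squares(f,[.518,-.076]);print(r.x,f(r.x))
```

```text
w [ 0.52313153 -0.0772605   0.0335    ]
g [ 0.59849868 -0.03147104  0.031     ]
c [0.55156104 0.04416283 0.031     ]
m [ 0.47587953 -0.00186609  0.031     ]
tip [ 0.51839088 -0.07494229  0.16173639] [[254.93886376 238.96137554]]
[ 0.52045627 -0.07568641] [-2.60521194  1.64889273 -0.49348123 -1.86686797  0.51580084 -3.83193178]
```

```bash
python3 -m jog '[[[1,0.2,0.3,3,0,0,0],[1,0.2,0.3,6.5,0,0,0],[1,0.2,0.3,9.5,0,0,0],[1,0.2,0.3,9.5,0,0,0],[1,0.2,0.3,9.5,0,0,0]]]'
python3 - <<'E'
from h import *
st=bot.read_state();Rm=R.from_rotvec(st["tcp_rot"]).as_matrix()
m=bot.camera_model("wrist");i=bot.read_camera("wrist")
tip=st["tool_pos"]+Rm@[0,0,.173];print("tip",tip,w2px(m,tip))
print(w2px(m,[[.523,-.0772,.0335],[.519,-.0764,.0335],[.5215,-.0768,.0335]]))
cv2.imwrite("pics/w2.png",cv2.cvtColor(i,cv2.COLOR_RGB2BGR))
a=cv2.cvtColor(i,cv2.COLOR_RGB2BGR)[150:270,180:330]
cv2.imwrite("pics/wc2.png",np.clip(cv2.resize(a,None,fx=5,fy=5,interpolation=cv2.INTER_CUBIC).astype(float)*2,0,255).astype('uint8'))
E
```

```text
time: 2.38
tool_pos: [0.5223, -0.0764, 0.2408]
tcp_rot: [3.057, 0.72, 0.002]
wrist_force: [-0.2, -0.5, -0.3]
width: 0.003
tip [ 0.52257137 -0.07647426  0.06780549] [[254.96607091 238.97462179]]
[[256.19688178 217.08217997]
 [252.51159195 221.54681744]
 [254.67880586 218.69935395]]
```

View pics/wc2.png

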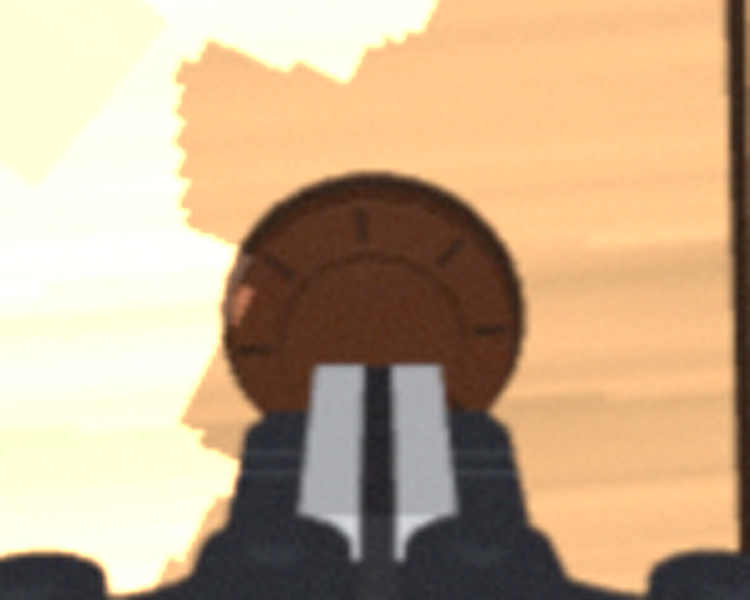

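Boss centre is at about (254.8, 217.8), so the tip is within 1 mm of its axis. I'll descend straight, then press slowly.

```bash
python3 -m jog '[[[1,0,0,1.2,0,0,0],[1,0,0,2.4,0,0,0],[1,0,0,2.9,0,0,0],[1,0,0,3.1,0,0,0],[1,0,0,3.3,0,0,0],[1,0,0,3.4,0,0,0],[1,0,0,3.5,0,0,0],[1,0,0,3.6,0,0,0],[1,0,0,3.7,0,0,0],[1,0,0,3.7,0,0,0]]]'
```

```text
time: 3.68
tool_pos: [0.5219, -0.0754, 0.2026]
tcp_rot: [-3.057, -0.722, 0.0]
wrist_force: [-2.5, 1.3, 3.3]
width: 0.002
```

```bash
python3 -m jog '[[[1,0,0,0.05,0,0,0],[1,0,0,0.1,0,0,0],[1,0,0,0.15,0,0,0],[1,0,0,0.2,0,0,0],[1,0,0,0.25,0,0,0],[1,0,0,0.25,0,0,0]]]'
```

```text
time: 4.42
tool_pos: [0.522, -0.0755, 0.2001]
tcp_rot: [3.057, 0.722, 0.001]
wrist_force: [-0.9, 0.3, 0.7]
width: 0.0
```

```bash
python3 -m jog '[[[1,0,0,0.03,0,0,0],[1,0,0,0.06,0,0,0],[1,0,0,0.09,0,0,0],[1,0,0,0.12,0,0,0]]]'
```

```text
time: 4.92
tool_pos: [0.5221, -0.0756, 0.1994]
tcp_rot: [3.057, 0.722, 0.0]
wrist_force: [-3.9, 1.0, 7.6]
width: 0.0
```

```bash
python3 -c "
from h import *
for k in range(2):
    i=bot.read_camera('wrist');s=bot.read_state();print(s['tool_pos'],s['wrist_force'])
cv2.imwrite('pics/w3.png',cv2.cvtColor(i,cv2.COLOR_RGB2BGR))"
```

```text
[ 0.52212472 -0.07558685  0.19945091] [-2.23917502  1.01848482  6.72017311]
[ 0.52207782 -0.07558916  0.19942985] [-2.82384457  1.13422205  6.07199968]
```

View pics/w3.png

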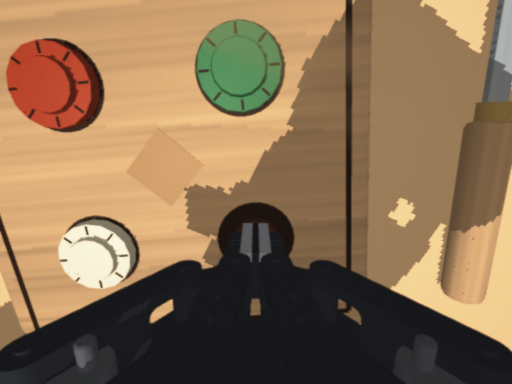

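```bash
python3 -m jog '[[[1,0,0,0.03,0,0,0],[1,0,0,0.06,0,0,0],[1,0,0,0.06,0,0,0]]]'
```

```text
time: 5.4
tool_pos: [0.5221, -0.0756, 0.1994]
tcp_rot: [3.057, 0.722, 0.0]
wrist_force: [-4.0, 1.2, 10.6]
width: -0.002
```

The position has stopped changing while the force rises, so the inlay is against the stop. I'll add a little force and hold.

```bash
python3 -m jog '[[[1,0,0,0.03,0,0,0],[1,0,0,0.06,0,0,0],[1,0,0,0.06,0,0,0],[1,0,0,0.06,0,0,0],[1,0,0,0.06,0,0,0],[1,0,0,0.06,0,0,0],[1,0,0,0.06,0,0,0],[1,0,0,0.06,0,0,0],[1,0,0,0.06,0,0,0],[1,0,0,0.06,0,0,0],[1,0,0,0.06,0,0,0],[1,0,0,0.06,0,0,0]]]'
```

```text
time: 6.9
tool_pos: [0.5222, -0.0756, 0.1993]
tcp_rot: [3.057, 0.722, 0.0]
wrist_force: [-5.6, 1.3, 14.4]
width: 0.001
```

```bash
python3 -m jog '[[[1,0,0,0,0,0,0],[1,0,0,0,0,0,0],[1,0,0,0,0,0,0],[1,0,0,0,0,0,0],[1,0,0,0,0,0,0],[1,0,0,0,0,0,0],[1,0,0,0,0,0,0],[1,0,0,0,0,0,0],[1,0,0,0,0,0,0],[1,0,0,0,0,0,0],[1,0,0,0,0,0,0],[1,0,0,0,0,0,0]]]'
```

```text
time: 8.4
tool_pos: [0.5222, -0.0756, 0.1993]
tcp_rot: [3.057, 0.722, 0.0]
wrist_force: [-6.1, 1.4, 14.6]
width: 0.003
```

```bash
python3 -m jog '[[[1,0,0,0,0,0,0],[1,0,0,0,0,0,0],[1,0,0,0,0,0,0],[1,0,0,0,0,0,0]]]'
```

```text
time: 8.9
tool_pos: [0.5222, -0.0756, 0.1994]
tcp_rot: [3.057, 0.722, 0.0]
wrist_force: [-5.6, 1.9, 14.1]
width: -0.001
```

Pressed from about 5 s to 8.9 s. Next I'll retract straight up and check.

```bash
python3 -m jog '[[[1,0,0,-0.5,0,0,0],[1,0,0,-2,0,0,0],[1,0,0,-5,0,0,0],[1,0,0,-9,0,0,0],[1,0,0,-13,0,0,0],[1,-5,0,-15,0,0,0],[1,-10,0,-15,0,0,0],[1,-14,0,-15,0,0,0],[1,-14,0,-15,0,0,0]]]'
python3 - <<'E'
from h import *
print(bot.read_state()["wrist_force"])
I={n:cv2.cvtColor(bot.read_camera(n),cv2.COLOR_RGB2BGR) for n in("wrist","side")}
cv2.imwrite("pics/w4.png",I["wrist"])
cv2.imwrite("pics/s4.png",np.clip(cv2.resize(I["side"][160:250,220:335],None,fx=6,fy=6,interpolation=cv2.INTER_CUBIC)*1.7,0,255).astype('uint8'))
E
```

```text
time: 10.02
tool_pos: [0.3949, -0.1388, 0.3482]
tcp_rot: [3.058, 0.718, 0.001]
wrist_force: [0.8, 0.6, 0.2]
width: 0.003
[0.76194973 0.64162793 0.17973771]
```

View pics/w4.png

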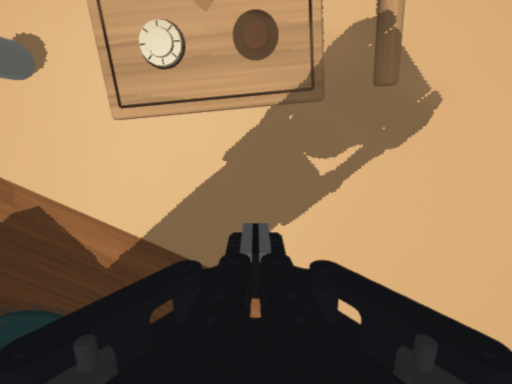

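View pics/s4.png

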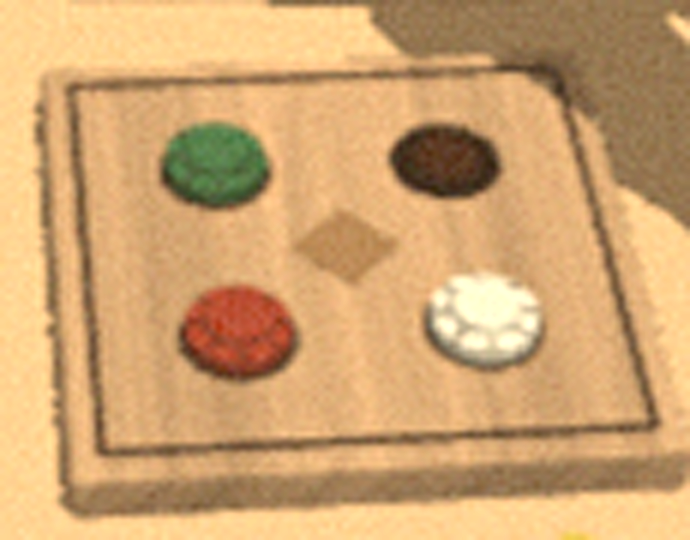

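The wrist view shows the walnut rim at (256,35) with no side wall, while maple at (161,44) still shows its wall. In the side crop, walnut at (445,160) is flat and the other three still stand proud.

```bash
python3 -c "
from workcell import bot
print(bot.finish_job())"
```

```text
the job is handed in; nothing more can be done
None
```

I pressed the walnut inlay down until its rim was flush with the board, held it there, took the hand away and handed the job in at about 10 s.

- **Pressing:** I used the closed fingertips, centred on the boss to within about 1 mm. The inlay met the stop with the tip about 26.4 mm above the table; flush should read 26 mm. I then held it for about 3.5 s with a vertical push of 10 to 15 N. The highest force I read was about 15 N, well under the 40 N limit. Forces were only read between moves.
- **After lifting away:** The pictures show the walnut rim level with the board, and the cherry, maple and green inlays still standing proud. The wrist force was back to about zero with the robot touching nothing. The arm never went near the glue bottle, gouge or spare inlay, but I didn't compare their positions before and after.
- **Disagreement between cameras:** The top and side views put the walnut inlay's position about 7 mm apart along y, because the side view is coarse and oblique. I settled it with a close wrist-camera look before pressing.

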